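# Seat the sample holder on its parallels in the microscope-bench vise

### The job

The metal sample holder in the small vise sits high and crooked above its two steel parallels: with closed fingers, press its two bare ends down slowly and firmly, without excess force and never touching the sample in the middle, until it lies flat and tight on both parallels. Then check by feel with a light push lengthwise on the end of a parallel that sticks out farther, first the blue-ended parallel and then the yellow-ended one: held tight, it pushes back and does not slide away. Leave everything else on the bench alone.

Things in the scene. Friction and masses are not known exactly. Their poses are not given: they have to be found in the camera images.
- vise: Steel vise, 180 mm long with its screw, 100 mm wide, fixed on a 250 mm square plywood board whose top is 6-11 mm above the bench. Origin on the board's top midway between the jaws; x across them (screw on -x), y along, z up. Above the origin: bed 35 mm (a sprung brass plate, gives 1 mm per 12 N), jaw tops 65 mm. Jaws 28 mm thick, 100 mm long (y -50 to +50), 40 mm apart.
- holder: Aluminium block 40 (x, across the jaws) x 96 (y) x 22 mm high; origin centre of underside. Starts 5-9 mm high, tilted along the jaws up to 0.09 rad. Held by friction: sinks under about 6 N, tilts more easily (the other end may rise by up to 10 mm), stays where left, stops on the parallels. A steady 16-20 N on one end, the other, then the first again makes it tight. Over 30 N harms it: touch at 15 mm/s or slower.
- left_end (a point): Centre of the bare top of the holder's +y end, 33 mm from the middle, on the top face. Bare area 40 mm (x) by 30 mm (y). Seated it is 73 mm above the vise's origin, or up to 1.5 mm less with the bed plate pressed in.
- right_end (a point): The same on the holder's -y end.
- sample: Polished sample, a black disc 24 mm in diameter with a brass-coloured middle, standing 3 mm above the holder's top at its centre. Origin at the centre of its underside. Not to be touched.
- blue_parallel: Steel bar with blue-painted ends, 8 x 150 (y) x 16 mm high, on the vise bed under the holder, by the fixed (+x) jaw, 14.5 mm from the vise's middle. Origin centre of underside. Shifted 8-14 mm to +y: its +y end sticks out past the jaws and past the other bar, over free air. Loose it slides at about 1 N; pinched tight it resists at least 3 N. It may be shifted 8 mm at most.
- yellow_parallel: The like parallel with yellow-painted ends, next to the moving (-x) jaw, 14.5 mm from the vise's middle; shifted 8 to 14 mm to -y, so that its -y end sticks out farthest. May be shifted at most 8 mm in all.
- tweezers: Bystander: steel tweezers 130 mm long lying on the board beside the fixed jaw. Origin under its middle.
- spare_puck: Bystander: black puck, 30 mm diameter, 18 mm high, on the board near the vise's screw. Origin under its centre.
- ruler: Bystander: steel ruler 310 x 30 x 4 mm. Origin under its centre.
- dish: Bystander: glass dish 90 mm wide, 16 mm high. Origin under its centre.
- slide_box: Bystander: blue open box 90 x 100 x 35 mm. Origin under its centre.
- oil_bottle: Bystander: small amber bottle 36 mm wide, 70 mm high. Origin under its centre.
- pen_pot: Bystander: clear pot 80 x 80 mm with pens, 150 mm high. Origin under its centre.

How it is judged:
On the way, in this order (a step that is already met when the one before it is completed fails the run):
1. the holder is pressed down flat and tight on both parallels (z of each of left_end, right_end in the frame of vise below 0.0745 m and contact force between holder and blue_parallel above 2.5 N and contact force between holder and yellow_parallel above 2.5 N), for 0.2 s.
2. the blue-ended parallel is pushed and pushes back (z of each of left_end, right_end in the frame of vise below 0.0745 m and contact force between the fingers and blue_parallel above 2 N), for 0.02 s.
3. the yellow-ended parallel is pushed and pushes back (z of each of left_end, right_end in the frame of vise below 0.0745 m and contact force between the fingers and yellow_parallel above 2 N), for 0.02 s.
At the end, for the whole second after the job is handed in: Both ends of the holder's top are no more than 1.5 mm above their seated height (73 mm above the vise's origin), the holder bears on each parallel with more than 2.5 N, and the parallels are at rest (all of step 1 and linear speed of each of blue_parallel, yellow_parallel below 0.005 m/s); the robot touches nothing.
It fails at once if the holder is pressed with more than 30 N (contact force between any of the fingers, the arm and holder above 30 N).
It fails at once if the sample is touched (contact force between any of the fingers, the arm and sample above 0.5 N).
It fails at once if a parallel is shifted more than 8 mm (distance of any of blue_parallel, yellow_parallel from where it was at the start of the episode above 0.008 m).
It fails at once if a bystander is moved more than 20 mm (distance of any of tweezers, spare_puck, ruler, dish, slide_box, oil_bottle, pen_pot from where it was at the start of the episode above 0.02 m).
It also fails if it takes over 64 s, if anything falls off the work surface, if the arm or the gripper's body presses on something with over 40 N, if the wrist force passes 120 N, or if a joint passes its speed limit or range.

### The arm

A 7-joint arm with a two-finger parallel gripper is mounted at the origin on the work surface. World frame = base frame: x ahead of the robot, y to its left, z up, the work surface at z = 0. Lengths are in m, angles in rad, forces in N, time in s.
With the tool pointing down it reaches from about 0.425 to 0.875 m from the base axis. Payload 8.4 kg.
Tool frame: the origin (TCP) lies midway between the tips of the shut fingers; the grasp point (between the pads) lies 19 mm behind it; z points along the fingers, y is the line along which they close (so a half turn about z gives the same grasp; the last joint's range is limited). The gripper opens to 85 mm and grips with 20 to 120 N. Pads are 22 mm wide; open, the fingers measure 114 mm over their backs; the gripper's body (76 mm by 85 mm) begins 54 mm behind the grasp point. The pads swing forward as they close: fully open they stand 13 mm farther back than shut.
Start: joints at [-1.426, 0.333, 0.04, 1.465, -0.013, 1.343, -0.059], TCP at [0.157, 0.631, 0.231] pointing down, gripper open.
Joint ranges: [-2.58, 2.58], [-0.38, 2.09], [-1.3, 1.39], [0.25, 2.4], [-1.5, 4.64], [0.08, 2.09], [-2.65, 2.65]. Speed limits (rad/s): [2.22, 2.22, 2.79, 2.79, 3.14, 3.14, 3.14].

### API

Orientations are given as [roll, pitch, yaw] about the fixed x, y, z axes, in that order (R = Rz(yaw) Ry(pitch) Rx(roll)).
In Python, from bench import env gives the robot as it stands. The module is installed in compiled form; this text tells all that it offers.
- The arm moves only by the tool send_rows, never from a script. Its argument "moves" is a list of rows, each an object with "translation": the shift along the tool's x, y, z in mm, a list of three; "angular": the turn, a rotation vector about the tool's x, y, z in units of 10 degrees (1.0 is 10 degrees), a list of three; "hand": the closure in counts, from 0 (fully open) to 255 (shut). In form: [{"translation": [tx, ty, tz], "angular": [ax, ay, az], "hand": hand}, ...]. A call has 1 to 12 rows; each row is the pose to reach, as a shift and turn from the pose commanded when the call began, along the tool's axes at that moment; what a row does not reach only later rows make up. A row lasts 1/8 s, in which the tool goes at most 62.5 mm and 10.7 degrees, less where a joint would pass 70% of its speed; a pose out of reach is approached as far as the arm can. A call with a gripper value outside its range is refused whole. The fingers move at their own pace and stop on an object; "force" is the grip in N (left out, the last holds). Time passes only in rows, so rows that repeat a pose let the fingers close. It gives the time, the measured TCP pose, the force, the opening and the grip force at its end, in the units of the state.
- env.sense(): the state, without advancing time (a new reading comes with each control period).
- env.camera(name): name is "scene" or "top" or "wrist"; returns (picture, depth): 400x640x3 uint8, red, green, blue; 400x640 float32, m along the optical axis (not along the pixel's ray), 0 where there is no reading.
- env.camera_model(name): a dict with "mtx" (3x3 intrinsics, pixels), "R" (3x3) and "t" (3): a world point X has camera coordinates R X + t. Camera axes: x right, y down, z forward; pixel columns grow to the right and rows downward; lengths in m; the calibration is good to about 2 mm. A picture is of the moment at which its call begins: read the wrist's pose just before it. camera_model takes no time and is no camera call; for the wrist camera it gives the pose at the moment of the call.
- env.hand_in(): hands the job in; it is judged then, once.
The state is a dict: "time_s": time; "joints": joint angles; "dq": joint speeds; "joint_torque": joint torques, N m; "eef_pos": TCP position; "tool_rot": TCP orientation; "wrist_force": force on the tool from outside, world axes, zero at the start; "torque": the same for the moment, N m; "width": finger opening in m; "finger_force": force on a finger pad.
Only numpy, scipy, OpenCV 4.12 (cv2) and the standard library are available. Lean on these libraries where they do the work, as an engineer would, in place of code of your own. Each camera call takes 0.05 s, during which the arm holds its last target. There are 200 camera calls.

## Working session

There is one attempt and no reset: what is moved stays moved. The work goes in short steps, Python scripts to look and compute and a tool call to move; the robot and the scene stay as the last step left them, time stands still between calls to the robot, and variables do not carry over. Pictures are saved under pics/ and viewed, at most 10 in all, crops included, and the job is handed in when it is done.

Besides the shell and the picture viewer there is one more tool, called as name(argument=value, ...), one argument or row to a line, values as JSON. send_rows: Moves the arm, as the interface text tells. Its arguments: {"type":"object","properties":{"moves":{"type":"array","items":{"type":"object","properties":{"translation":{"type":"array","items":{"type":"number"}},"angular":{"type":"array","items":{"type":"number"}},"hand":{"type":"number"}}}},"force":{"type":"number"}},"required":["moves"]}

```bash
mkdir -p pics
cat > h.py <<'E'
import numpy as np, cv2
from bench import env
def snap(n,f):
    m=env.camera_model(n); p,d=env.camera(n); cv2.imwrite(f'pics/{f}.png',p[:,:,::-1]); np.savez(f'pics/{f}.npz',p=p,d=d,**{k:np.array(m[k]) for k in('mtx','R','t')}); return p,d,m
def pt(m,d,u,v,z=None):
    K,R,t=map(np.array,(m['mtx'],m['R'],m['t'])); r=np.linalg.inv(K)@[u,v,1]
    if z is None: return R.T@(r*d[int(v),int(u)]-t.ravel())
    c=-R.T@t.ravel(); w=R.T@r; return c+w*(z-c[2])/w[2]
E
python3 - <<'E'
from h import *
s=env.sense(); print(s)
for n in('top','scene'):
    p,d,m=snap(n,n+'0'); print(n,m)
E
```

```text
{'time_s': 0.0, 'joints': array([-1.42621136,  0.33389535,  0.03989139,  1.46629129, -0.01338329,
        1.34329067, -0.05853626]), 'dq': array([-4.45563310e-04,  7.51429759e-04,  5.61238738e-04,  4.01064678e-04,
        4.14044726e-05,  1.20275550e-03,  2.28754627e-04]), 'joint_torque': array([-9.11366760e-05, -6.58563781e+01,  1.36532329e+00, -4.05558693e+01,
        1.67448039e-02,  1.31691608e-02,  4.92363313e-06]), 'eef_pos': array([0.15682855, 0.63032133, 0.23042177]), 'tool_rot': array([-3.13997919e+00,  1.31447862e-04,  2.89774121e+00]), 'wrist_force': array([-0.17528645, -0.50137023, -0.24596281]), 'torque': array([-0.01538554, -0.11731697, -0.01599764]), 'finger_force': 0.0, 'width': 0.08554825132596325}
top {'mtx': array([[394.89794985,   0.        , 320.841033  ],
       [  0.        , 394.89794985, 204.59736864],
       [  0.        ,   0.        ,   1.        ]]), 'R': array([[ 0.00260211, -0.99992512,  0.0119572 ],
       [-0.99700046, -0.00351905, -0.07731557],
       [ 0.07735186, -0.01172015, -0.99693497]]), 't': array([0.00631953, 0.61665044, 1.32735063])}
scene {'mtx': array([[481.97566117,   0.        , 317.03733279],
       [  0.        , 481.97566117, 195.39351623],
       [  0.        ,   0.        ,   1.        ]]), 'R': array([[ 0.7508616 ,  0.66044813,  0.00388921],
       [ 0.52274157, -0.59068371, -0.61468204],
       [-0.40366831,  0.46357419, -0.78876541]]), 't': array([-0.4588871 , -0.29162425,  1.58943652])}
```

View pics/top0.png

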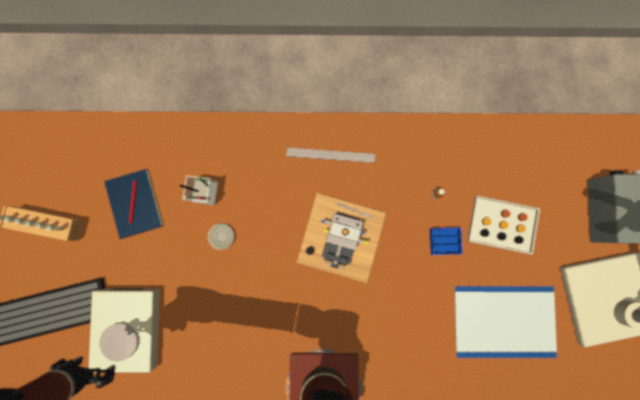

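View pics/scene0.png

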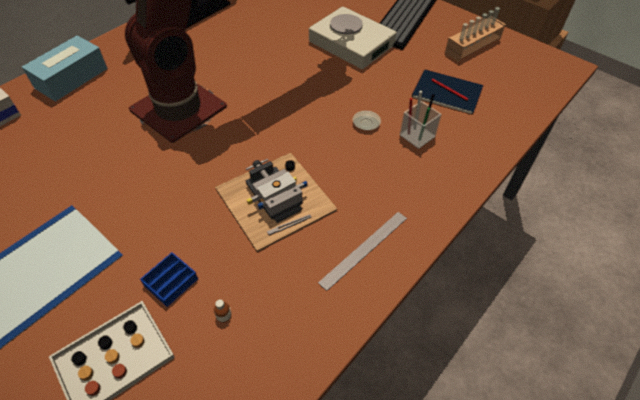

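The top view shows the board around (342,237) with its screw toward the robot. The blue end is on the left at about (327,232) and the yellow end on the right at about (366,239). So vise +y is close to world +y, with a yaw of about -15°.

Run:
```python
from h import *
m=env.camera_model('top'); C=[(317,194),(385,211),(367,282),(297,264)]
P=np.array([pt(m,None,u,v,.009) for u,v in C]); print(P, P.mean(0))
w=env.camera_model('wrist'); s=env.sense()
from scipy.spatial.transform import Rotation as Ro
T=Ro.from_euler('xyz',s['tool_rot']).as_matrix(); c=-np.array(w['R']).T@w['t']
print('cam in tool',T.T@(c-s['eef_pos']),'axis',T.T@np.array(w['R'])[2], w['mtx'][0])
tgt=P.mean(0); tgt[2]=.30; print('move mm',1e3*T.T@(tgt-s['eef_pos']))
```

```text
[[ 0.65457419  0.02144546  0.009     ]
 [ 0.59633294 -0.2141358   0.009     ]
 [ 0.35342878 -0.15016875  0.009     ]
 [ 0.4139064   0.08897477  0.009     ]] [ 0.50456058 -0.06347108  0.009     ]
cam in tool [ 0.08379329  0.00038112 -0.14226545] axis [-3.26912297e-01 -9.34370315e-04  9.45054219e-01] [330.92974907   0.         316.88237124]
move mm [-504.9508369  -589.48346018  -68.59917667]
```

send_rows(
  force=60,
  moves=[
    {"translation":[-50,-28,-20],"angular":[0,0,0],"hand":255},
    {"translation":[-100,-57,-40],"angular":[0,0,0],"hand":255},
    {"translation":[-150,-86,-60],"angular":[0,0,0],"hand":255},
    {"translation":[-200,-115,-69],"angular":[0,0,0],"hand":255},
    {"translation":[-250,-143,-69],"angular":[0,0,0],"hand":255},
    {"translation":[-300,-172,-69],"angular":[0,0,0],"hand":255},
    {"translation":[-350,-200,-69],"angular":[0,0,0],"hand":255},
    {"translation":[-370,-255,-69],"angular":[0,0,0],"hand":255},
    {"translation":[-385,-310,-69],"angular":[0,0,0],"hand":255},
    {"translation":[-400,-365,-69],"angular":[0,0,0],"hand":255},
    {"translation":[-415,-420,-69],"angular":[0,0,0],"hand":255},
    {"translation":[-430,-475,-69],"angular":[0,0,0],"hand":255},
  ],
)

```text
time_s: 1.6
eef_pos: [0.4591, 0.0641, 0.3001]
tool_rot: [3.141, -0.0, 2.898]
wrist_force: [1.0, 0.5, -0.5]
width: -0.0005
finger_force: 0.0
```

send_rows(
  moves=[
    {"translation":[-10,-38,0],"angular":[0,0,0],"hand":255},
    {"translation":[-20,-76,0],"angular":[0,0,0],"hand":255},
    {"translation":[-30,-114,0],"angular":[0,0,0],"hand":255},
    {"translation":[-30,-114,0],"angular":[0,0,0],"hand":255},
    {"translation":[-30,-114,0],"angular":[0,0,0],"hand":255},
  ],
)

```text
time_s: 2.22
eef_pos: [0.461, -0.0512, 0.3001]
tool_rot: [3.141, -0.0, 2.898]
wrist_force: [-0.0, 0.2, -0.0]
width: 0.0
finger_force: 0.0
```

Run:
```python
from h import *
print(env.sense()); snap('wrist','w0'); snap('top','top1')
```

```text
{'time_s': 2.225, 'joints': array([-0.67510857, -0.13769402,  0.63066606,  1.81135385,  0.08135829,
        1.44248568,  1.26788379]), 'dq': array([-1.10447826e-02,  3.06054591e-03, -1.56751994e-02,  5.58780425e-04,
       -4.60229880e-05,  1.37632517e-03,  2.12533430e-03]), 'joint_torque': array([ 1.18892647e+00, -2.23605770e+01, -2.35375240e+00, -4.12994564e+01,
        1.97540335e-01,  2.59169110e-02,  4.94319107e-02]), 'eef_pos': array([ 0.46097047, -0.05118464,  0.30014546]), 'tool_rot': array([ 3.14137472e+00, -4.55767994e-04,  2.89810859e+00]), 'wrist_force': array([-0.00943205,  0.1882356 , -0.03279963]), 'torque': array([ 0.01423272,  0.06390072, -0.01124565]), 'finger_force': 0.0, 'width': 3.5594494808429995e-06}
```

View pics/w0.png

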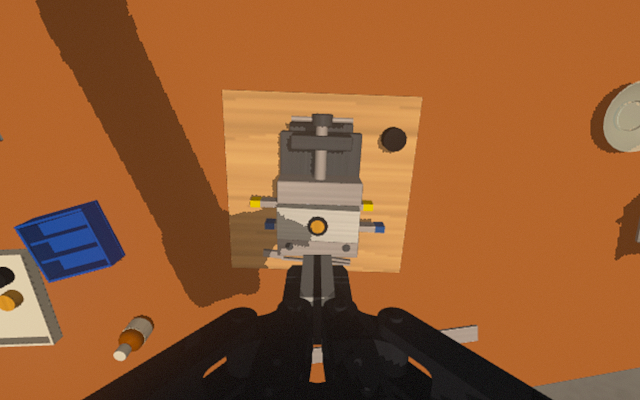

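The wrist picture shows the holder with the sample at (318,226). The blue end sticks out on the right at (378,228), which is vise +y. The yellow end sticks out on the left at (255,203).

```bash
cat > meas.py <<'E'
from h import *
import sys
def run(f):
    D=np.load(f'pics/{f}.npz'); p,d=D['p'],D['d']; m=dict(mtx=D['mtx'],R=D['R'],t=D['t'])
    v,u=np.mgrid[0:400,0:640]; r=np.stack([u,v,np.ones_like(u)],-1)@np.linalg.inv(D['mtx']).T*d[...,None]
    W=(r-D['t'].ravel())@D['R']; return p,d,m,W
E
python3 - <<'E'
from meas import *
p,d,m,W=run('w0')
hsv=cv2.cvtColor(p,cv2.COLOR_RGB2HSV)
for u,v in[(250,120),(400,240),(240,180),(380,180),(318,226),(290,230),(345,230),(345,216),(295,190),(345,190),(300,249),(330,249),(378,228),(255,203)]: print((u,v),W[v-1:v+2,u-1:u+2].reshape(-1,3).mean(0).round(4),hsv[v,u])
for n,lo,hi in(('blue',(105,120,40),(125,255,255)),('yel',(24,150,100),(34,255,255))):
    k=cv2.inRange(hsv,lo,hi); k[:185]=0;k[245:]=0;k[:,:235]=0;k[:,400:]=0
    N,L,S,c=cv2.connectedComponentsWithStats(k)
    for i in range(1,N):
        if S[i,4]>8:
            print(n,S[i],c[i],np.median(W[L==i],0).round(4))
C=[(225,91),(421,97),(399,272),(232,268)]
print([pt(m,d,*c,.009).round(4) for c in C], np.mean([pt(m,d,*c,.009) for c in C],0))
cv2.imwrite('pics/w0c.png',cv2.resize(p[150:280,220:420,::-1],None,fx=4,fy=4,interpolation=2))
E
```

```text
(250, 120) [ 0.3956 -0.1226  0.0098] [ 16 152 212]
(400, 240) [0.6078 0.0354 0.0102] [ 16 147 222]
(240, 180) [ 0.4677 -0.1599  0.0097] [ 16 149 217]
(380, 180) [0.5135 0.0237 0.0092] [ 16 148 223]
(318, 226) [ 0.5244 -0.0656  0.0923] [ 18 204 210]
(290, 230) [ 0.5236 -0.0991  0.087 ] [ 18  51 126]
(345, 230) [ 0.5376 -0.0366  0.0904] [ 17  49 207]
(345, 216) [ 0.5209 -0.0329  0.0896] [ 19  48 214]
(295, 190) [ 0.4813 -0.0823  0.0747] [ 14  56 183]
(345, 190) [ 0.4952 -0.0261  0.0749] [ 13  53 173]
(300, 249) [ 0.556  -0.0962  0.0751] [ 13  52 177]
(330, 249) [ 0.5651 -0.0603  0.0747] [ 14  52 171]
(378, 228) [0.5582 0.0036 0.0607] [110 132 139]
(255, 203) [ 0.4893 -0.136   0.0609] [ 26 255 230]
blue [376 226   8   6  42] [379.5        228.85714286] [0.5599 0.0051 0.0608]
yel [250 200  10   7  67] [254.70149254 202.97014925] [ 0.4892 -0.1365  0.0608]
yel [363 204  10   7  63] [367.85714286 206.98412698] [ 0.5274 -0.0034  0.0608]
[array([ 0.3547, -0.1422,  0.009 ]), array([0.4205, 0.0927, 0.009 ]), array([0.6602, 0.0256, 0.009 ]), array([ 0.5936, -0.2142,  0.009 ])] [ 0.50724908 -0.05952814  0.009     ]
```

View pics/w0c.png

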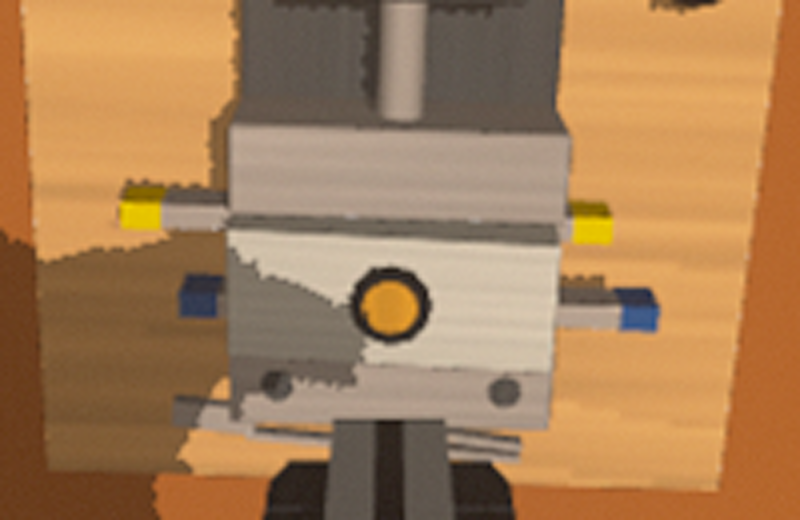

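The crop confirms the layout. Board top is about z=0.0098 m, vise yaw about -15.7°, and the holder centre about (0.5244, -0.0656). The +y end is the higher one. I'll move above left_end.

send_rows(
  moves=[
    {"translation":[-20,10,40],"angular":[0,0,0.175],"hand":255},
    {"translation":[-40,20,80],"angular":[0,0,0.175],"hand":255},
    {"translation":[-60,32,120],"angular":[0,0,0.175],"hand":255},
    {"translation":[-66,36,160],"angular":[0,0,0.175],"hand":255},
    {"translation":[-66,36,185],"angular":[0,0,0.175],"hand":255},
    {"translation":[-66,36,195],"angular":[0,0,0.175],"hand":255},
    {"translation":[-66,36,195],"angular":[0,0,0.175],"hand":255},
    {"translation":[-66,36,195],"angular":[0,0,0.175],"hand":255},
  ],
)

```text
time_s: 3.32
eef_pos: [0.5346, -0.0327, 0.1065]
tool_rot: [3.141, 0.002, 2.867]
wrist_force: [0.8, -0.2, -0.5]
width: 0.0
finger_force: 0.0
```

Run:
```python
from meas import *
snap('wrist','w1'); snap('scene','s1'); p,d,m,W=run('w1'); print(env.sense()['eef_pos'],env.sense()['tool_rot'],env.sense()['wrist_force'])
q=np.load('pics/s1.npz')['p']
a=np.load('pics/w0.npz'); mm=dict(mtx=a['mtx'],R=a['R'],t=a['t'])
C=np.array([.5244,-.0656]);f=np.array([.271,.963])
for u,v in [(384.5,229),(250,202.5)]:
    P=pt(mm,None,u,v,.0555); print(P,(P[:2]-C)@f,(P[:2]-C)@[.963,-.271])
A=cv2.resize(q[130:260,200:350,::-1],(600,520),interpolation=2)
cv2.imwrite('pics/s1c.png',A)
```

```text
[ 0.53452273 -0.03273913  0.10642723] [3.14052859e+00 1.58096535e-03 2.86735693e+00] [0.28803858 0.09030273 0.62613283]
[0.56396466 0.01181648 0.0555    ] 0.08527409392878801 0.017120904140991718
[ 0.48873244 -0.1432567   0.0555    ] -0.08444930713356587 -0.013302896500756707
```

View pics/s1c.png

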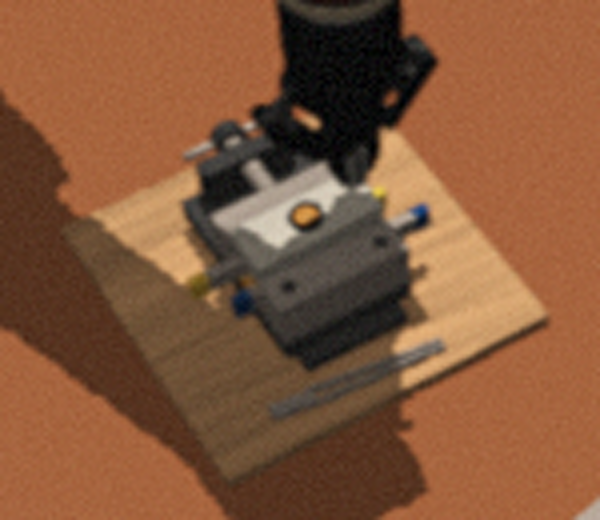

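View pics/w1.png

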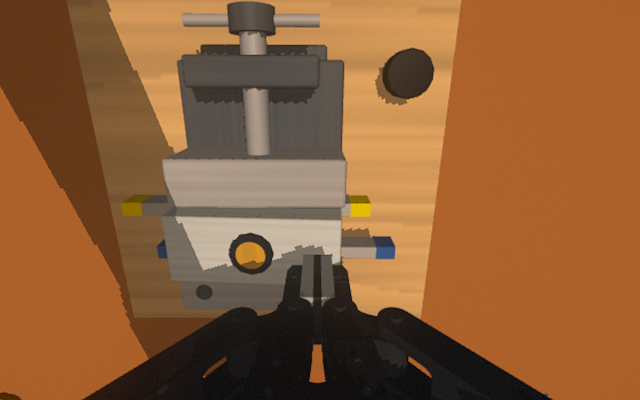

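The wrist view shows the closed fingertips at (317,255) over the +y bare end, clear of the sample at (250,253). I'll lower slowly.

send_rows(
  moves=[
    {"translation":[0,0,3],"angular":[0,0,0],"hand":255},
    {"translation":[0,0,6],"angular":[0,0,0],"hand":255},
    {"translation":[0,0,8],"angular":[0,0,0],"hand":255},
    {"translation":[0,0,9],"angular":[0,0,0],"hand":255},
    {"translation":[0,0,10],"angular":[0,0,0],"hand":255},
    {"translation":[0,0,11],"angular":[0,0,0],"hand":255},
    {"translation":[0,0,12],"angular":[0,0,0],"hand":255},
    {"translation":[0,0,13],"angular":[0,0,0],"hand":255},
    {"translation":[0,0,14],"angular":[0,0,0],"hand":255},
    {"translation":[0,0,15],"angular":[0,0,0],"hand":255},
    {"translation":[0,0,16],"angular":[0,0,0],"hand":255},
  ],
)

```text
time_s: 4.8
eef_pos: [0.5341, -0.0323, 0.0895]
tool_rot: [3.141, 0.0, 2.868]
wrist_force: [0.0, 2.6, 3.1]
width: 0.0001
finger_force: 1.5
```

send_rows(
  moves=[
    {"translation":[0,0,1],"angular":[0,0,0],"hand":255},
    {"translation":[0,0,2],"angular":[0,0,0],"hand":255},
    {"translation":[0,0,2.5],"angular":[0,0,0],"hand":255},
  ],
)

```text
time_s: 5.18
eef_pos: [0.5344, -0.032, 0.0872]
tool_rot: [3.14, 0.001, 2.868]
wrist_force: [0.4, 5.0, 5.9]
width: 0.0001
finger_force: 2.8
```

send_rows(
  moves=[
    {"translation":[0,0,0.8],"angular":[0,0,0],"hand":255},
    {"translation":[0,0,1.6],"angular":[0,0,0],"hand":255},
    {"translation":[0,0,2.4],"angular":[0,0,0],"hand":255},
    {"translation":[0,0,2.4],"angular":[0,0,0],"hand":255},
  ],
)

```text
time_s: 5.68
eef_pos: [0.5343, -0.032, 0.0847]
tool_rot: [3.141, 0.001, 2.868]
wrist_force: [0.2, 4.5, 4.1]
width: 0.0
finger_force: 2.4
```

send_rows(
  moves=[
    {"translation":[0,0,0.7],"angular":[0,0,0],"hand":255},
    {"translation":[0,0,1.4],"angular":[0,0,0],"hand":255},
    {"translation":[0,0,1.4],"angular":[0,0,0],"hand":255},
  ],
)

```text
time_s: 6.05
eef_pos: [0.5344, -0.0322, 0.0834]
tool_rot: [3.141, 0.001, 2.868]
wrist_force: [-0.1, 4.3, 6.1]
width: 0.0001
finger_force: 2.9
```

send_rows(
  moves=[
    {"translation":[0,0,0.5],"angular":[0,0,0],"hand":255},
    {"translation":[0,0,1.0],"angular":[0,0,0],"hand":255},
    {"translation":[0,0,1.0],"angular":[0,0,0],"hand":255},
  ],
)

```text
time_s: 6.42
eef_pos: [0.5344, -0.0322, 0.0828]
tool_rot: [3.14, 0.001, 2.868]
wrist_force: [-1.5, 5.8, 10.7]
width: -0.0005
finger_force: 5.4
```

send_rows(
  moves=[
    {"translation":[0,0,0.3],"angular":[0,0,0],"hand":255},
    {"translation":[0,0,0.6],"angular":[0,0,0],"hand":255},
    {"translation":[0,0,0.6],"angular":[0,0,0],"hand":255},
  ],
)

```text
time_s: 6.8
eef_pos: [0.5345, -0.0322, 0.0824]
tool_rot: [3.14, 0.001, 2.868]
wrist_force: [-2.6, 4.2, 13.9]
width: -0.0001
finger_force: 7.0
```

send_rows(
  moves=[
    {"translation":[0,0,0.4],"angular":[0,0,0],"hand":255},
    {"translation":[0,0,0.8],"angular":[0,0,0],"hand":255},
    {"translation":[0,0,0.8],"angular":[0,0,0],"hand":255},
    {"translation":[0,0,0.8],"angular":[0,0,0],"hand":255},
  ],
)

```text
time_s: 7.3
eef_pos: [0.5345, -0.0325, 0.0819]
tool_rot: [3.14, 0.001, 2.867]
wrist_force: [-4.1, 4.1, 16.5]
width: -0.0001
finger_force: 8.7
```

send_rows(
  moves=[
    {"translation":[0,0,0.3],"angular":[0,0,0],"hand":255},
    {"translation":[0,0,0.3],"angular":[0,0,0],"hand":255},
    {"translation":[0,0,0.3],"angular":[0,0,0],"hand":255},
    {"translation":[0,0,0.3],"angular":[0,0,0],"hand":255},
    {"translation":[0,0,0.3],"angular":[0,0,0],"hand":255},
  ],
)

```text
time_s: 7.92
eef_pos: [0.5345, -0.0325, 0.0817]
tool_rot: [3.14, 0.001, 2.867]
wrist_force: [-5.0, 4.1, 18.0]
width: 0.0004
finger_force: 9.5
```

send_rows(
  moves=[
    {"translation":[0,0,-5],"angular":[0,0,0],"hand":255},
    {"translation":[0,0,-18],"angular":[0,0,0],"hand":255},
    {"translation":[0,0,-36],"angular":[0,0,0],"hand":255},
    {"translation":[0,0,-36],"angular":[0,0,0],"hand":255},
    {"translation":[0,-20,-36],"angular":[0,0,0],"hand":255},
    {"translation":[0,-45,-36],"angular":[0,0,0],"hand":255},
    {"translation":[0,-65,-36],"angular":[0,0,0],"hand":255},
    {"translation":[0,-70,-36],"angular":[0,0,0],"hand":255},
    {"translation":[0,-70,-36],"angular":[0,0,0],"hand":255},
    {"translation":[0,-70,-36],"angular":[0,0,0],"hand":255},
  ],
)

```text
time_s: 9.18
eef_pos: [0.515, -0.0995, 0.1162]
tool_rot: [3.142, -0.0, 2.868]
wrist_force: [0.0, -0.5, -0.4]
width: -0.0002
finger_force: 0.0
```

Run:
```python
from meas import *
snap('wrist','w2'); p,d,m,W=run('w2'); s=env.sense(); print(s['eef_pos'],s['wrist_force'])
C=np.array([.5244,-.0656]);f=np.array([.271,.963]);e=np.array([.963,-.271])
Y=(W[...,:2]-C)@f; X=(W[...,:2]-C)@e
for y in range(-46,50,4):
    k=(abs(Y-y/1e3)<.002)&(X>-.017)&(X<-.003)&(W[...,2]>.078)&(W[...,2]<.104)
    if k.sum()>3: print(y,k.sum(),np.median(W[k][:,2]).round(4))
```

```text
[ 0.51506865 -0.0994701   0.11622333] [ 0.36549088  0.072034   -0.28728991]
-46 135 0.082
-42 159 0.082
-38 154 0.0821
-34 156 0.0821
-30 146 0.082
-26 155 0.082
-22 152 0.0821
-18 154 0.082
-14 155 0.082
-10 166 0.0821
-6 180 0.0829
-2 173 0.0839
2 167 0.0843
6 168 0.0828
10 158 0.0821
14 156 0.0819
18 153 0.0819
22 154 0.0819
26 158 0.0819
30 156 0.0819
34 159 0.0818
38 160 0.0819
42 159 0.0819
46 138 0.0818
```

View pics/w2.png

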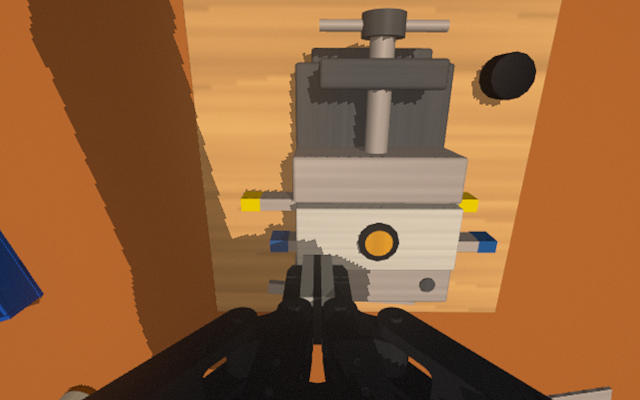

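The depth shows the holder top already level at 0.082 m. The fingers are at (317,258) over the -y end, clear of the sample at (378,242). I'll press there next.

send_rows(
  moves=[
    {"translation":[0,0,10],"angular":[0,0,0],"hand":255},
    {"translation":[0,0,20],"angular":[0,0,0],"hand":255},
    {"translation":[0,0,25],"angular":[0,0,0],"hand":255},
    {"translation":[0,0,28],"angular":[0,0,0],"hand":255},
    {"translation":[0,0,30],"angular":[0,0,0],"hand":255},
    {"translation":[0,0,31],"angular":[0,0,0],"hand":255},
    {"translation":[0,0,32],"angular":[0,0,0],"hand":255},
    {"translation":[0,0,33],"angular":[0,0,0],"hand":255},
    {"translation":[0,0,34],"angular":[0,0,0],"hand":255},
    {"translation":[0,0,35],"angular":[0,0,0],"hand":255},
    {"translation":[0,0,35.5],"angular":[0,0,0],"hand":255},
    {"translation":[0,0,36],"angular":[0,0,0],"hand":255},
  ],
)

```text
time_s: 10.72
eef_pos: [0.5152, -0.1005, 0.0816]
tool_rot: [3.141, 0.0, 2.867]
wrist_force: [-7.5, -0.4, 18.9]
width: -0.0004
finger_force: 9.9
```

send_rows(
  moves=[
    {"translation":[0,0,0.4],"angular":[0,0,0],"hand":255},
    {"translation":[0,0,0.4],"angular":[0,0,0],"hand":255},
  ],
)

```text
time_s: 10.98
eef_pos: [0.5152, -0.1005, 0.0814]
tool_rot: [3.141, 0.0, 2.867]
wrist_force: [-7.8, -0.0, 19.7]
width: -0.0001
finger_force: 10.2
```

send_rows(
  moves=[
    {"translation":[0,0,-0.3],"angular":[0,0,0],"hand":255},
    {"translation":[0,0,-0.3],"angular":[0,0,0],"hand":255},
    {"translation":[0,0,-0.3],"angular":[0,0,0],"hand":255},
    {"translation":[0,0,-0.3],"angular":[0,0,0],"hand":255},
    {"translation":[0,0,-0.3],"angular":[0,0,0],"hand":255},
  ],
)

```text
time_s: 11.6
eef_pos: [0.5151, -0.1005, 0.0815]
tool_rot: [3.141, 0.0, 2.867]
wrist_force: [-6.8, 0.4, 17.9]
width: 0.0001
finger_force: 8.8
```

send_rows(
  moves=[
    {"translation":[0,0,-5],"angular":[0,0,0],"hand":255},
    {"translation":[0,0,-18],"angular":[0,0,0],"hand":255},
    {"translation":[0,0,-36],"angular":[0,0,0],"hand":255},
    {"translation":[0,0,-36],"angular":[0,0,0],"hand":255},
    {"translation":[0,20,-36],"angular":[0,0,0],"hand":255},
    {"translation":[0,45,-36],"angular":[0,0,0],"hand":255},
    {"translation":[0,65,-36],"angular":[0,0,0],"hand":255},
    {"translation":[0,70,-36],"angular":[0,0,0],"hand":255},
    {"translation":[0,70,-36],"angular":[0,0,0],"hand":255},
    {"translation":[0,70,-36],"angular":[0,0,0],"hand":255},
  ],
)

```text
time_s: 12.85
eef_pos: [0.5336, -0.0339, 0.1162]
tool_rot: [-3.141, 0.0, 2.866]
wrist_force: [-0.2, -0.4, 0.5]
width: 0.0002
finger_force: 0.0
```

send_rows(
  moves=[
    {"translation":[0,0,10],"angular":[0,0,0],"hand":255},
    {"translation":[0,0,20],"angular":[0,0,0],"hand":255},
    {"translation":[0,0,25],"angular":[0,0,0],"hand":255},
    {"translation":[0,0,28],"angular":[0,0,0],"hand":255},
    {"translation":[0,0,30],"angular":[0,0,0],"hand":255},
    {"translation":[0,0,31],"angular":[0,0,0],"hand":255},
    {"translation":[0,0,32],"angular":[0,0,0],"hand":255},
    {"translation":[0,0,33],"angular":[0,0,0],"hand":255},
    {"translation":[0,0,34],"angular":[0,0,0],"hand":255},
    {"translation":[0,0,35],"angular":[0,0,0],"hand":255},
    {"translation":[0,0,35.5],"angular":[0,0,0],"hand":255},
  ],
)

```text
time_s: 14.22
eef_pos: [0.5341, -0.0327, 0.0818]
tool_rot: [3.141, 0.0, 2.867]
wrist_force: [-6.0, 2.0, 16.8]
width: 0.0002
finger_force: 8.5
```

send_rows(
  moves=[
    {"translation":[0,0,0.3],"angular":[0,0,0],"hand":255},
    {"translation":[0,0,0.3],"angular":[0,0,0],"hand":255},
    {"translation":[0,0,0.3],"angular":[0,0,0],"hand":255},
    {"translation":[0,0,0.3],"angular":[0,0,0],"hand":255},
    {"translation":[0,0,0.3],"angular":[0,0,0],"hand":255},
    {"translation":[0,0,0.3],"angular":[0,0,0],"hand":255},
  ],
)

```text
time_s: 14.98
eef_pos: [0.5342, -0.0327, 0.0817]
tool_rot: [3.14, 0.0, 2.867]
wrist_force: [-6.3, 1.0, 17.4]
width: -0.0002
finger_force: 8.6
```

send_rows(
  moves=[
    {"translation":[0,0,-5],"angular":[0,0,0],"hand":255},
    {"translation":[0,0,-18],"angular":[0,0,0],"hand":255},
    {"translation":[0,0,-35],"angular":[0,0,0],"hand":255},
    {"translation":[0,0,-50],"angular":[0,0,0],"hand":255},
    {"translation":[0,15,-60],"angular":[0,0,0],"hand":255},
    {"translation":[0,15,-60],"angular":[0,0,0],"hand":255},
    {"translation":[0,15,-60],"angular":[0,0,0],"hand":255},
  ],
)

```text
time_s: 15.85
eef_pos: [0.5376, -0.0181, 0.14]
tool_rot: [-3.141, -0.001, 2.868]
wrist_force: [-0.3, -0.1, 0.2]
width: -0.0002
finger_force: 0.0
```

```bash
cat > ends.py <<'E'
from meas import *
def go(f):
    s=env.sense(); snap('wrist',f); p,d,m,W=run(f); print(s['time_s'],s['eef_pos'],s['tool_rot'],s['wrist_force'])
    C=np.array([.5244,-.0656]);F=np.array([.271,.963]);e=np.array([.963,-.271])
    Y=(W[...,:2]-C)@F; X=(W[...,:2]-C)@e; Z=W[...,2]
    for y in(-34,34):
        k=(abs(Y-y/1e3)<.003)&(X>-.017)&(X<-.003)&(Z>.076)&(Z<.104); print(y,k.sum(),np.median(Z[k]) if k.any() else 0)
    for n,x in(('blue',.0145),('yellow',-.0145)):
        k=(abs(X-x)<.008)&(Z>.055)&(Z<.066)&(abs(Y)>.051)
        for sg in(1,-1):
            q=k&(sg*Y>0)
            if q.sum()>5: print(n,sg,q.sum(),'end',(np.percentile(sg*Y[q],98)).round(4),'x',np.median(X[q]).round(4),'z',np.median(Z[q]).round(4))
E
python3 -c "
from ends import go
go('w3')"
```

```text
15.85 [ 0.5376204  -0.01814404  0.13997038] [-3.14107242e+00 -6.44018183e-04  2.86806503e+00] [-0.32987905 -0.12680878  0.22940666]
-34 189 0.08203582550406607
34 183 0.08173393773083594
blue 1 563 end 0.083 x 0.0145 z 0.0596
blue -1 162 end 0.0663 x 0.0144 z 0.06
yellow 1 283 end 0.0664 x -0.014 z 0.0599
yellow -1 520 end 0.0831 x -0.0147 z 0.0599
```

Holder is seated and level. Next I go beyond the blue end, which is at y of about +84 mm.

send_rows(
  moves=[
    {"translation":[-8,30,0],"angular":[0,0,0],"hand":255},
    {"translation":[-15,61,0],"angular":[0,0,0],"hand":255},
    {"translation":[-15,61,25],"angular":[0,0,0],"hand":255},
    {"translation":[-15,61,50],"angular":[0,0,0],"hand":255},
    {"translation":[-15,61,75],"angular":[0,0,0],"hand":255},
    {"translation":[-15,61,90],"angular":[0,0,0],"hand":255},
    {"translation":[-15,61,94],"angular":[0,0,0],"hand":255},
    {"translation":[-15,61,94],"angular":[0,0,0],"hand":255},
    {"translation":[-15,61,94],"angular":[0,0,0],"hand":255},
  ],
)

```text
time_s: 17.02
eef_pos: [0.5695, 0.0363, 0.0473]
tool_rot: [3.141, 0.001, 2.867]
wrist_force: [0.6, -0.5, 0.1]
width: -0.0002
finger_force: 0.0
```

```bash
python3 -c "
from ends import *
go('w4')"
```

```text
17.025 [0.56949907 0.03630211 0.04726732] [3.14085895e+00 1.13469533e-03 2.86711764e+00] [ 0.56545498 -0.51596091  0.11701621]
-34 0 0
34 556 0.0817152624017071
blue 1 1922 end 0.1225 x 0.0126 z 0.0597
yellow 1 875 end 0.067 x -0.0146 z 0.0597
```

View pics/w4.png

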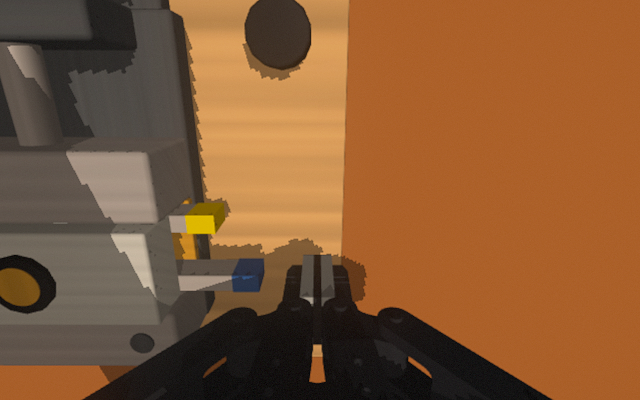

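The picture shows the closed fingers right of the blue end at (250,275), in line with the bar and about 12 mm away. I'll push gently along -y.

send_rows(
  moves=[
    {"translation":[0,-2,0],"angular":[0,0,0],"hand":255},
    {"translation":[0,-4,0],"angular":[0,0,0],"hand":255},
    {"translation":[0,-6,0],"angular":[0,0,0],"hand":255},
    {"translation":[0,-7,0],"angular":[0,0,0],"hand":255},
    {"translation":[0,-8,0],"angular":[0,0,0],"hand":255},
    {"translation":[0,-8,0],"angular":[0,0,0],"hand":255},
  ],
)

```text
time_s: 17.82
eef_pos: [0.5667, 0.0284, 0.0464]
tool_rot: [-3.142, 0.0, 2.867]
wrist_force: [0.7, -0.1, 0.2]
width: -0.0004
finger_force: 0.0
```

send_rows(
  moves=[
    {"translation":[0,-0.7,0],"angular":[0,0,0],"hand":255},
    {"translation":[0,-1.4,0],"angular":[0,0,0],"hand":255},
    {"translation":[0,-2,0],"angular":[0,0,0],"hand":255},
  ],
)

```text
time_s: 18.2
eef_pos: [0.5662, 0.0265, 0.0464]
tool_rot: [-3.142, 0.0, 2.867]
wrist_force: [0.3, 0.2, 0.4]
width: 0.0005
finger_force: 0.0
```

send_rows(
  moves=[
    {"translation":[0,-0.7,0],"angular":[0,0,0],"hand":255},
    {"translation":[0,-1.4,0],"angular":[0,0,0],"hand":255},
  ],
)

```text
time_s: 18.45
eef_pos: [0.5658, 0.0252, 0.0464]
tool_rot: [-3.142, -0.0, 2.867]
wrist_force: [0.3, -1.2, -0.1]
width: 0.0001
finger_force: 0.0
```

send_rows(
  moves=[
    {"translation":[0,-0.5,0],"angular":[0,0,0],"hand":255},
    {"translation":[0,-1.0,0],"angular":[0,0,0],"hand":255},
  ],
)

```text
time_s: 18.7
eef_pos: [0.5655, 0.0242, 0.0464]
tool_rot: [-3.142, 0.0, 2.867]
wrist_force: [-0.1, 0.5, 0.8]
width: 0.0001
finger_force: 0.0
```

send_rows(
  moves=[
    {"translation":[0,-0.5,0],"angular":[0,0,0],"hand":255},
    {"translation":[0,-1.0,0],"angular":[0,0,0],"hand":255},
  ],
)

```text
time_s: 18.95
eef_pos: [0.5654, 0.0237, 0.0465]
tool_rot: [3.141, 0.0, 2.867]
wrist_force: [1.1, 2.3, -1.0]
width: 0.0002
finger_force: 1.3
```

send_rows(
  moves=[
    {"translation":[0,-0.4,0],"angular":[0,0,0],"hand":255},
    {"translation":[0,-0.8,0],"angular":[0,0,0],"hand":255},
  ],
)

```text
time_s: 19.2
eef_pos: [0.5653, 0.0235, 0.0465]
tool_rot: [3.14, 0.0, 2.868]
wrist_force: [1.0, 5.5, -1.1]
width: 0.0001
finger_force: 3.0
```

It holds firm at about 5.5 N. I'll back off, rise and cross to the yellow end.

Run:
```python
from h import *
from scipy.spatial.transform import Rotation as Ro
s=env.sense(); print(s['wrist_force'])
T=Ro.from_euler('xyz',s['tool_rot']).as_matrix()
C=np.array([.5244,-.0656]);F=np.array([.271,.963]);e=np.array([.963,-.271])
t=C-.0145*e-.110*F; print(t,1e3*T.T@(np.r_[t,.046]-s['eef_pos']))
```

```text
[ 1.04780223  5.52401191 -1.14019726]
[ 0.4806265 -0.1676005] [  29.92012315 -206.91830514    0.29883385]
```

send_rows(
  moves=[
    {"translation":[0,5,0],"angular":[0,0,0],"hand":255},
    {"translation":[0,15,0],"angular":[0,0,0],"hand":255},
    {"translation":[0,15,-25],"angular":[0,0,0],"hand":255},
    {"translation":[0,15,-55],"angular":[0,0,0],"hand":255},
    {"translation":[0,15,-90],"angular":[0,0,0],"hand":255},
    {"translation":[0,15,-95],"angular":[0,0,0],"hand":255},
  ],
)

```text
time_s: 19.95
eef_pos: [0.5705, 0.0373, 0.1438]
tool_rot: [3.14, 0.003, 2.867]
wrist_force: [0.2, 0.0, -0.3]
width: -0.0002
finger_force: 0.0
```

send_rows(
  moves=[
    {"translation":[6,-45,0],"angular":[0,0,0],"hand":255},
    {"translation":[12,-90,0],"angular":[0,0,0],"hand":255},
    {"translation":[18,-135,0],"angular":[0,0,0],"hand":255},
    {"translation":[24,-180,0],"angular":[0,0,0],"hand":255},
    {"translation":[30,-221,0],"angular":[0,0,0],"hand":255},
    {"translation":[30,-221,0],"angular":[0,0,0],"hand":255},
    {"translation":[30,-221,25],"angular":[0,0,0],"hand":255},
    {"translation":[30,-221,55],"angular":[0,0,0],"hand":255},
    {"translation":[30,-221,85],"angular":[0,0,0],"hand":255},
    {"translation":[30,-221,95],"angular":[0,0,0],"hand":255},
    {"translation":[30,-221,95],"angular":[0,0,0],"hand":255},
  ],
)

```text
time_s: 21.32
eef_pos: [0.4802, -0.1673, 0.0461]
tool_rot: [-3.141, -0.001, 2.868]
wrist_force: [-0.9, -0.7, 0.3]
width: 0.0001
finger_force: 0.0
```

```bash
python3 -c "
from ends import *
go('w5')"
```

```text
21.325 [ 0.48017498 -0.16727412  0.04612782] [-3.14092640e+00 -1.25593968e-03  2.86755726e+00] [-0.8594773  -0.667463    0.30847602]
-34 448 0.08176036033337286
34 0 0
blue -1 13 end 0.0532 x 0.0113 z 0.0554
yellow -1 1939 end 0.122 x -0.0169 z 0.0597
```

View pics/w5.png

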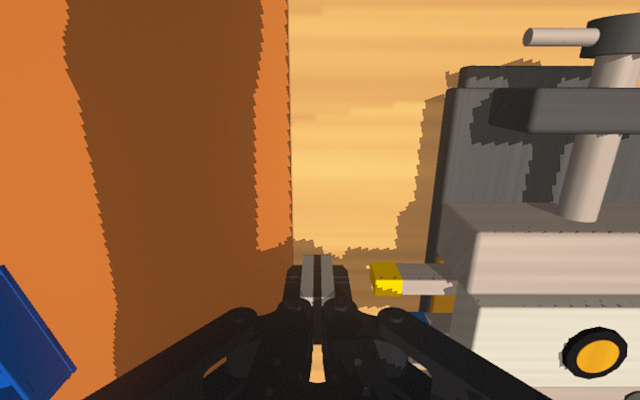

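The fingers line up with the yellow end at (372,280), with about 12 mm of gap. I'll push along +y.

send_rows(
  moves=[
    {"translation":[0,2,0],"angular":[0,0,0],"hand":255},
    {"translation":[0,4,0],"angular":[0,0,0],"hand":255},
    {"translation":[0,6,0],"angular":[0,0,0],"hand":255},
    {"translation":[0,8,0],"angular":[0,0,0],"hand":255},
    {"translation":[0,9,0],"angular":[0,0,0],"hand":255},
    {"translation":[0,10,0],"angular":[0,0,0],"hand":255},
    {"translation":[0,10.5,0],"angular":[0,0,0],"hand":255},
    {"translation":[0,11,0],"angular":[0,0,0],"hand":255},
  ],
)

```text
time_s: 22.38
eef_pos: [0.4833, -0.1571, 0.0464]
tool_rot: [-3.141, -0.0, 2.867]
wrist_force: [-0.0, 0.5, -0.6]
width: -0.0001
finger_force: 0.0
```

send_rows(
  moves=[
    {"translation":[0,0.5,0],"angular":[0,0,0],"hand":255},
    {"translation":[0,1.0,0],"angular":[0,0,0],"hand":255},
  ],
)

```text
time_s: 22.62
eef_pos: [0.4836, -0.1561, 0.0464]
tool_rot: [-3.142, 0.0, 2.867]
wrist_force: [0.7, 0.8, -0.4]
width: 0.0
finger_force: 0.0
```

send_rows(
  moves=[
    {"translation":[0,0.5,0],"angular":[0,0,0],"hand":255},
    {"translation":[0,1.0,0],"angular":[0,0,0],"hand":255},
  ],
)

```text
time_s: 22.88
eef_pos: [0.4838, -0.1551, 0.0464]
tool_rot: [-3.142, -0.0, 2.867]
wrist_force: [0.2, -0.9, -0.2]
width: 0.0002
finger_force: 0.2
```

send_rows(
  moves=[
    {"translation":[0,0.4,0],"angular":[0,0,0],"hand":255},
    {"translation":[0,0.8,0],"angular":[0,0,0],"hand":255},
  ],
)

```text
time_s: 23.12
eef_pos: [0.4839, -0.1549, 0.0464]
tool_rot: [-3.141, 0.0, 2.867]
wrist_force: [-1.8, -3.3, 0.7]
width: 0.0
finger_force: 1.9
```

send_rows(
  moves=[
    {"translation":[0,0.4,0],"angular":[0,0,0],"hand":255},
    {"translation":[0,0.4,0],"angular":[0,0,0],"hand":255},
  ],
)

```text
time_s: 23.38
eef_pos: [0.4839, -0.1548, 0.0464]
tool_rot: [-3.141, 0.0, 2.866]
wrist_force: [-1.8, -5.6, 0.5]
width: -0.0
finger_force: 2.6
```

It pushes back at about 5.6 N and doesn't slide. Now I back off and rise clear.

send_rows(
  moves=[
    {"translation":[0,-5,0],"angular":[0,0,0],"hand":255},
    {"translation":[0,-15,0],"angular":[0,0,0],"hand":255},
    {"translation":[0,-15,-30],"angular":[0,0,0],"hand":255},
    {"translation":[0,-15,-70],"angular":[0,0,0],"hand":255},
    {"translation":[20,0,-120],"angular":[0,0,0],"hand":255},
    {"translation":[30,40,-170],"angular":[0,0,0],"hand":255},
    {"translation":[30,80,-190],"angular":[0,0,0],"hand":255},
    {"translation":[30,80,-190],"angular":[0,0,0],"hand":255},
    {"translation":[30,80,-190],"angular":[0,0,0],"hand":255},
  ],
)

```text
time_s: 24.5
eef_pos: [0.4766, -0.0696, 0.236]
tool_rot: [-3.141, -0.001, 2.867]
wrist_force: [-0.8, -0.5, 0.3]
width: -0.0
finger_force: 0.0
```

```bash
python3 -c "
from ends import *
go('w6')"
```

```text
24.5 [ 0.47661289 -0.06955372  0.23604232] [-3.14132651e+00 -5.17912829e-04  2.86695426e+00] [-0.76819757 -0.53182363  0.32143775]
-34 89 0.08192408447266496
34 81 0.0816594494967746
blue 1 254 end 0.0831 x 0.0147 z 0.0596
blue -1 136 end 0.0662 x 0.0145 z 0.0599
yellow 1 133 end 0.0662 x -0.0137 z 0.0599
yellow -1 290 end 0.0833 x -0.0146 z 0.0599
```

Holder still flat and parallels unmoved, so I'm handing in.

```bash
python3 -c "
from bench import env
print(env.hand_in())"
```

```text
the job is handed in; nothing more can be done
None
```

The job is handed in at about 24.5 s: the holder sits flat on both parallels, and the blue and then the yellow parallel each pushed back at about 5.5 N without sliding. The hand-in call gave no verdict.

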